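# Snap the full parts box shut

## Robot

A 6-joint arm with a two-finger parallel gripper is mounted at the origin on the work surface. World frame = base frame: x ahead of the robot, y to its left, z up, the work surface at z = 0. Lengths are in m, angles in degrees, forces in N, time in s.
With the tool pointing down it reaches from about 0.4 to 0.825 m from the base axis. Payload 7 kg.
Tool frame: the origin (TCP) lies midway between the tips of the shut fingers; the grasp point (between the pads) lies 19 mm behind it; z points along the fingers, y is the line along which they close (so a half turn about z gives the same grasp; the last joint's range is limited). The gripper opens to 88 mm and grips with 3 to 60 N. Pads are 19 mm wide; open, the fingers measure 130 mm over their backs; the gripper's body (78 mm by 193 mm) begins 47 mm behind the grasp point.
Start: joints at [-53.566, 20.546, 0.682, 0, -70.136, -16.507], TCP at [0.23, -0.635, 0.227] pointing down, gripper open.
Joint ranges: [-176.03, 176.03], [-82.01, 121.73], [-58.28, 71.71], [-173.87, 95.51], [-174.79, -0.11], [-173.66, 173.66]. Speed limits (degrees/s): [136.94, 136.94, 172.46, 180, 180, 180].

## Interface

Orientations are given as a 3x3 rotation matrix whose columns are the frame's x, y, z axes.
In Python, from rig import robot gives the robot as it stands. Calls block until the motion is done:
- robot.goto(position, orientation): joint-space move of the TCP to a pose.
- robot.servo_line(position, ori=None, speed=0.15): straight line of the TCP; ori=None keeps the orientation; speed is the mean speed in m/s.
- robot.movej(angles): joint-space move.
- robot.move_gripper(opening): opening from 0.0 (shut) to 1.0 (fully open); the grip force is fixed at half the most; returns when the fingers have stopped.
- robot.dwell(seconds).
- robot.ik(position, orientation): joint angles nearest the present ones, or None.
- robot.grab_frame(name): name is "scene" or "top" or "wrist"; returns (picture, depth): 420x560x3 uint8, red, green, blue; 420x560 float32, m along the optical axis (not along the pixel's ray), 0 where there is no reading.
- robot.camera_info(name): a dict with "vfov" (degrees; the focal length in pixels is half the picture's height over the tangent of half this angle, whatever the lens; pixels are square), "cx", "cy" (the principal point, pixels), "view" (4x4, takes a point from world to camera coordinates); the wrist camera has in their place "T_tool_cam" (4x4, takes a point from camera to tool coordinates, whose origin is the TCP and whose axes are the flange's). Camera axes: x right, y down, z forward; pixel columns grow to the right and rows downward; lengths in m; the calibration is good to about 2 mm. A picture is of the moment at which its call begins: read the wrist's pose just before it. camera_info takes no time and is no camera call.
A pose or a line that the arm cannot do raises robot.Unreachable and nothing moves.
- robot.job_done(): hands the job in; it is judged then, once.
Readings, each from a call of its own:
- robot.read_t(): time.
- robot.read_qpos(): joint angles.
- robot.read_qvel(): joint speeds.
- robot.read_effort(): joint torques, N m.
- robot.read_position(): TCP position.
- robot.read_tcp_rot(): TCP orientation.
- robot.read_force(): force on the tool from outside, world axes, zero at the start.
- robot.read_ft_torque(): the same for the moment, N m.
- robot.read_grip_width(): opening from 0.0 (shut) to 1.0 (fully open).
- robot.read_finger_force(): force on a finger pad.
Only numpy, scipy, OpenCV 4.12 (cv2) and the standard library are available. Lean on these libraries where they do the work, as an engineer would, in place of code of your own. Each camera call takes 0.05 s, during which the arm holds its last target. There are 200 camera calls.

## Task

The parts box with the yellow lid is full and ready for storage: swing its lid down and press the red tab at the lid's edge until the clip snaps and the lid stays fully shut when you let go. Leave the boxes with the green and the white lid, and the angles of their lids, as they are.

Things in the scene. Friction and masses are not known exactly. Their poses are not given: they have to be found in the camera images.
- yellow_tab (a point): middle of the top of the red press tab (42 wide, 28 long, 6 thick) at the free edge of the yellow lid (plate 112 x 94 x 6 mm). It moves with the lid; axes: x from tab to hinge, y along the hinge, z out of the lid's outer face. Hinge axis: 125 mm along x, 6 mm along -z from here. Box black, fixed, 110 deep, 92 wide, 50 high to the hinge on its far side, on a grey riser 2 to 32 high (varies); tab when shut 56 mm above the riser
- yellow_lid (a joint): yellow lid's angle, rad: 0 fully shut; starts 0.5 to 0.9 open. Slight friction (1 N at the tab) holds it anywhere above 0.1, where a hook under the tab meets the sprung clip. Pressing on takes a force at the tab that peaks near 8 N at about 0.08; past 0.045 the clip snaps, draws the lid to 0 and holds it. Let go earlier and it springs back to 0.1 or more
- green_tab (a point): middle of the top face of the press tab on the half-open green lid of another, otherwise identical parts box; same frame and sizes as yellow_tab. To be left as it is
- white_tab (a point): middle of the top face of the press tab on the half-open white lid of another, otherwise identical parts box; same frame and sizes as yellow_tab. To be left as it is

How it is judged:
By the outcome, as a careful person would: the job done as asked, in the order asked, and still so for the second after the job is handed in, with the robot touching nothing.
It also fails if it takes over 32 s, if anything falls off the work surface, if the arm or the gripper's body presses on something with over 40 N, if the wrist force passes 120 N, or if a joint passes its speed limit or range.

## Working session

There is one attempt and no reset: what is moved stays moved. The work goes in short steps, each a Python script; the robot and the scene stay as the last script left them, time stands still between calls to the robot, and variables do not carry over. Pictures are saved under pics/ and viewed, at most 10 in all, crops included, and the job is handed in when it is done.

```bash
mkdir -p pics; python3 - <<'E'
from rig import robot
import numpy as np, cv2
ims=[]
for n in ("scene","top"):
    im,d=robot.grab_frame(n); np.savez(f"pics/{n}.npz",im=im,d=d)
    cv2.imwrite(f"pics/{n}0.png",im[:,:,::-1])
    c=robot.camera_info(n); print(n,c["vfov"],c["cx"],c["cy"],np.round(c["view"],3).tolist(),(d>0).mean())
print(robot.read_t(),robot.read_force())
E
```

```text
scene 44.69121809532123 286.0259475953573 216.2125876500193 [[0.056, 0.998, 0.021, -0.041], [0.632, -0.02, -0.775, -0.262], [-0.773, 0.057, -0.632, 1.805], [0.0, 0.0, 0.0, 1.0]] 0.9797448979591836
top 47.654134268060886 285.7811432601704 208.35820750095942 [[-0.002, -1.0, 0.017, -0.007], [-0.999, 0.001, -0.052, 0.556], [0.052, -0.017, -0.998, 1.01], [0.0, 0.0, 0.0, 1.0]] 0.9960076530612245
0.1 [-0.01417629 -0.25112769  0.04820465]
```

View pics/scene0.png

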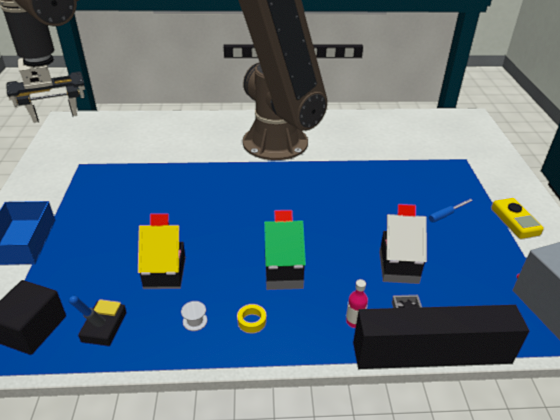

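View pics/top0.png

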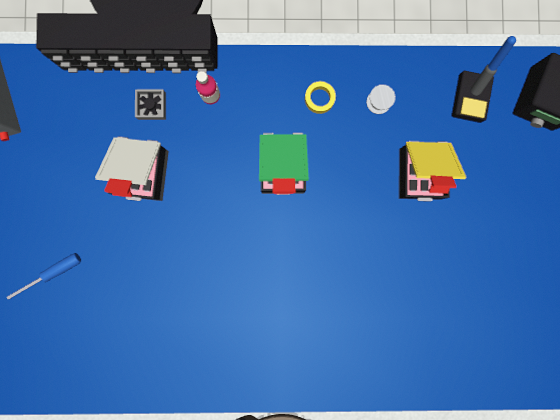

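The scene view shows the yellow box at left (lid ~(160,250), tab ~(160,219)). In the top view it is at right (lid ~(436,160), tab ~(441,184)), hinge on the far side from the robot and open tab side facing the robot. Next I measure the lid plane and the tab from depth.

```bash
cat > h.py <<'E'
import numpy as np, cv2
from rig import robot
def cloud(n,im,d,V=None):
    c=robot.camera_info(n); f=im.shape[0]/2/np.tan(np.radians(c["vfov"]/2))
    v,u=np.mgrid[:im.shape[0],:im.shape[1]]
    P=np.stack([(u-c["cx"])/f*d,(v-c["cy"])/f*d,d],-1)
    T=np.linalg.inv(c["view"]) if V is None else V@c["T_tool_cam"]
    return P@T[:3,:3].T+T[:3,3]
def mask(im,d,col,box):
    h=cv2.cvtColor(im,cv2.COLOR_RGB2HSV); H,S,Vv=h[...,0],h[...,1],h[...,2]
    m={"yellow":(H>20)&(H<35)&(S>120)&(Vv>90),"red":((H<6)|(H>174))&(S>180)&(Vv>80)}[col]&(d>0)
    b=np.zeros_like(m); b[box[1]:box[3],box[0]:box[2]]=1
    return cv2.erode((m&b).astype(np.uint8),np.ones((3,3)))>0
def plane(P):
    for _ in range(3):
        c=np.median(P,0) if _==0 else P.mean(0); n=np.linalg.svd(P-c,full_matrices=False)[2][2]; n*=np.sign(n[2])
        r=(P-c)@n; P=P[abs(r)<max(2*np.std(r),.001)]
    return P.mean(0),n,np.std(r),len(P)
E
python3 - <<'E'
from h import *
for n,b in (("scene",(125,205,195,295)),("top",(390,130,475,210))):
    z=np.load(f"pics/{n}.npz"); P=cloud(n,z["im"],z["d"])
    my=mask(z["im"],z["d"],"yellow",b); mr=mask(z["im"],z["d"],"red",b)
    c,nn,s,k=plane(P[my]); print(n,"lid",c.round(4),nn.round(3),s,k, "angle",np.arccos(nn[2]))
    R=P[mr]; print(" tab",R.mean(0).round(4),np.median(R,0).round(4),len(R),R.min(0).round(3),R.max(0).round(3),((R-c)@nn).round(4).mean())
    # box corners of lid
    q=cv2.boxPoints(cv2.minAreaRect(np.argwhere(my)[:,::-1].astype(np.float32))).astype(int); print(q.tolist(),[P[v,u].round(3).tolist() for u,v in q])
    Q=P[b[1]-15:b[3]+15,b[0]-15:b[2]+15].reshape(-1,3); print(" zmed",np.median(Q[:,2]))
E
```

```text
scene lid [ 0.6508 -0.3029  0.101 ] [ 0.7   -0.019  0.714] 0.002073943817573652 1486 angle 0.7752143939722377
 tab [ 0.6009 -0.3021  0.1497] [ 0.6007 -0.3017  0.1498] 110 [ 0.591 -0.319  0.142] [ 0.61  -0.284  0.158] -0.00014727272727272733
[[140, 226], [177, 226], [177, 271], [140, 271]] [[0.61, -0.347, 0.138], [0.612, -0.259, 0.137], [0.691, -0.259, 0.064], [0.687, -0.346, 0.063]]
 zmed 0.0009231659762192201
top lid [ 0.6478 -0.3004  0.1051] [ 0.699 -0.016  0.715] 0.0008785464155282402 1240 angle 0.7746983867608541
 tab [ 0.5945 -0.3001  0.1492] [ 0.5933 -0.2992  0.1519] 245 [ 0.581 -0.319  0.124] [ 0.608 -0.279  0.163] -0.005683265306122449
[[407, 175], [408, 142], [463, 144], [462, 177]] [[0.623, -0.259, 0.058], [0.691, -0.261, 0.062], [0.698, -0.4, 0.002], [0.609, -0.343, 0.138]]
 zmed 0.0021433263935404234
```

The depth measurements give a lid angle of about 0.775 rad, the tab at about (0.600, -0.301, 0.150) and the hinge at about (0.686, -0.303, 0.058), so the riser is about 8 mm high. Next I approach with the fingers shut, swing the lid down along the arc, then press with force monitoring.

```bash
python3 - <<'E'
from h import *
a=np.radians(-1.4); ex=np.array([np.cos(a),np.sin(a),0]); ey=np.array([-ex[1],ex[0],0])
H=np.array([.6855,-.303,.058])
def tab(th,over): # TCP target, tool down; robot-side finger edge touches first on the slope
    return H-ex*(.125*np.cos(th)-.006*np.sin(th))+np.array([0,0,.125*np.sin(th)+.006*np.cos(th)+.0095*np.tan(th)-over])
Rs=[np.stack([s*ex,-s*ey,[0,0,-1]],1) for s in (1,-1)]
p0=tab(.775,-.05); q=robot.read_qpos()
c=[(np.abs(np.array(robot.ik(p0,R))-q).max(),i) for i,R in enumerate(Rs) if robot.ik(p0,R) is not None]; print(c)
R=Rs[min(c)[1]]
robot.move_gripper(0.0); robot.goto(p0,R)
print(robot.read_t(),robot.read_position(),robot.read_force())
f0=robot.read_force()[2]
for th in (.775,.6,.45,.3,.2,.13):
    robot.servo_line(tab(th,.002),speed=.06); print(th,robot.read_position().round(4),(robot.read_force()).round(2))
p=tab(.1,.0)
for k in range(30):
    robot.servo_line(p,speed=.03); f=robot.read_force()-[0,0,f0]
    print(robot.read_position().round(4),f.round(1))
    if f[2]>20 or p[2]<.058: break
    p=p-[0,0,.0015]
print(robot.read_t())
E
```

```text
[(np.float64(115.1305206751822), 0), (np.float64(64.86947932481783), 1)]
3.3417 [ 0.59999452 -0.30168384  0.20910066] [-0.12648096  0.00037774  0.33166757]
0.775 [ 0.6007 -0.301   0.1575] [ 0.27 -0.11  1.31]
0.6 [ 0.5855 -0.3006  0.1379] [ 0.01 -0.38  0.2 ]
0.45 [ 0.5752 -0.3003  0.12  ] [-0.35 -0.55  0.7 ]
0.3 [ 0.5676 -0.3001  0.1012] [-0.49  0.16 -1.16]
0.2 [ 0.5638 -0.3     0.0881] [-0.5   0.48  0.96]
0.13 [ 0.562  -0.2999  0.0789] [ 1.19  0.28 -0.33]
[ 0.5621 -0.3001  0.0777] [ 0.6 -1.  -0.2]
[ 0.562  -0.3001  0.0764] [-0.9  0.3  4.2]
[ 0.5618 -0.3001  0.075 ] [-1.3  0.6  4.5]
[ 0.5616 -0.3001  0.0733] [-1.6 -0.3  4.6]
[ 0.5614 -0.3     0.0714] [-1.5 -0.3  3. ]
[ 0.5616 -0.2998  0.0693] [ 0.5  0.4 -1.2]
[ 0.5617 -0.2999  0.068 ] [0.1 0.6 0.7]
[ 0.5617 -0.2999  0.0667] [ 0.1  0.3 -0.3]
[ 0.5617 -0.2999  0.0653] [ 0.1 -0.2 -0. ]
[ 0.5619 -0.3     0.064 ] [-0.6  0.1  0.1]
[ 0.562  -0.3001  0.0638] [-2.8  1.7  9.8]
[ 0.562  -0.3002  0.0636] [-5.9  3.3 20.5]
9.575
```

The force rose and then fell to zero at the snap, and the finger then met a hard stop at z ≈ 0.064, which is the shut height. I retreat and check.

```bash
python3 - <<'E'
from h import *
p=robot.read_position(); robot.servo_line(p+[0,0,.12],speed=.12)
robot.goto([.42,-.30,.25],robot.read_tcp_rot()); robot.dwell(.3)
for n,b in (("scene",(125,190,195,295)),("top",(390,130,475,220))):
    im,d=robot.grab_frame(n); P=cloud(n,im,d); cv2.imwrite(f"pics/{n}1.png",im[:,:,::-1])
    c,nn,s,k=plane(P[mask(im,d,"yellow",b)]); r=P[mask(im,d,"red",b)]
    print(n,c.round(4),nn.round(3),"angle",np.arcsin(nn[0]),"tab",np.median(r,0).round(4) if len(r) else None)
    z=np.load(f"pics/{n}.npz")["im"]; o=(slice(190,300),slice(240,440)) if n=="scene" else (slice(120,210),slice(85,320))
    print(" others diff px",(np.abs(z[o].astype(int)-im[o]).max(-1)>60).sum())
print(robot.read_t(),robot.read_force())
E
```

```text
scene [ 0.6343 -0.3033  0.0633] [-0.006 -0.     1.   ] angle -0.005961968296126065 tab [ 0.5581 -0.3013  0.0632]
 others diff px 0
top [ 0.6303 -0.3005  0.0645] [-0.    -0.003  1.   ] angle -0.0001938584982595765 tab [ 0.5617 -0.2983  0.0643]
 others diff px 0
11.825 [-0.48377738  0.20405262  0.32021743]
```

View pics/scene1.png

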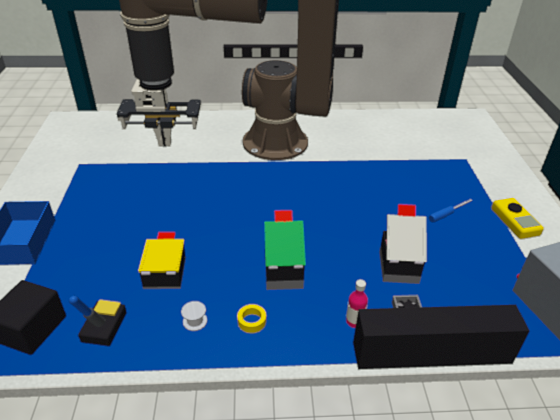

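The picture shows the yellow lid flat and shut (lid ~(162,260), tab ~(166,236)). The green and white lids are unchanged and the arm is clear.

```bash
python3 -c "
from rig import robot
print(robot.job_done())"
```

```text
the job is handed in; nothing more can be done
None
```

The yellow lid is clipped shut and stayed at about 0 rad after release, the green and white lids are unchanged in both camera views, and I handed the job in with the robot clear at about 12 s.

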